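Uncover the staining trough in the fume cupboard

ROBOT

A 6-joint arm with a two-finger parallel gripper is mounted at the origin on the work surface. World frame = base frame: x ahead of the robot, y to its left, z up, the work surface at z = 0. Lengths are in m, angles in rad, forces in N, time in s.
With the tool pointing down it reaches from about 0.275 to 0.75 m from the base axis. Payload 10.2 kg.
Tool frame: the origin (TCP) lies at the very end of the fingers, on their centre line; the grasp point (between the pads) lies robot.grip_depth behind it (robot.grip_depth is the distance from the TCP to the grasp point, in m); z points along the fingers, y is the line along which they close (so a half turn about z gives the same grasp; the last joint's range is limited). The gripper opens to 88 mm and grips with 3 to 60 N. Pads are 18 mm wide; open, the fingers measure 123 mm over their backs; the gripper's body (75 mm by 187 mm) begins 45 mm behind the grasp point.
Start: joints at [1.012, 0.313, 1.498, -0, 1.331, -0.223], TCP at [0.173, 0.496, 0.239] pointing down, gripper open.
Joint ranges: [-2.94, 2.94], [-0.97, 2.17], [0.19, 2.56], [-1.23, 4.37], [0.02, 3.11], [-2.88, 2.88]. Speed limits (rad/s): [2.39, 2.39, 3.01, 3.14, 3.14, 3.14].

INTERFACE

Orientations are given as a unit quaternion [w, x, y, z].
In Python, from plant import robot gives the robot as it stands. The module is installed in compiled form; this text tells all that it offers. Calls block until the motion is done:
- robot.move_pose(position, orientation): joint-space move of the TCP to a pose.
- robot.move_straight(position, ori=None, max_speed=0.15, stop_force=None): straight line of the TCP; ori=None keeps the orientation; max_speed is the mean speed in m/s. With stop_force (N) it stops when the force on the tool has changed by that much, and returns True; else False.
- robot.movej(angles): joint-space move.
- robot.set_gripper(opening, newtons=None): finger opening in m; newtons is the grip in N (None keeps the last); returns when the fingers have stopped.
- robot.sleep(seconds).
- robot.ik(position, orientation): joint angles nearest the present ones, or None.
- robot.camera(name): name is "scene" or "top" or "wrist"; returns a dict with "color" (384x512x3 uint8, red, green, blue), "mtx" (3x3 intrinsics, pixels), "k1" (the pictures are not rectified: a ray, as slopes to the right and down, at radius r is drawn at 1 + k1 r^2 times it, then the intrinsics apply), "pose" (4x4, takes a point from camera to world coordinates). Camera axes: x right, y down, z forward; pixel columns grow to the right and rows downward; lengths in m; the calibration is good to about 2 mm. A picture is of the moment at which its call begins. There is no depth.
A pose or a line that the arm cannot do raises robot.Unreachable and nothing moves.
- robot.close_job(): hands the job in; it is judged then, once.
Trained networks look in the newest picture that a camera, given by its name, has taken for a name from the list of things; names that differ only in an ending like _2 or _b are one class to them, and where a whole thing is asked for, a point or a joint stands for the part that bears it (a point fixed in the world has none). Each returns a list of dicts, best first, with "p" (0 to 1); they miss things now and then, are a little off and sometimes report something else, mostly with a low value. They report only what shows in the picture. A call takes as long as a camera call. They do not tell look-alikes from the thing itself.
- robot.cut_out(camera, thing): "region" (384x512 bool, what is visible of it) and "box" ([left, top, width, height] in pixels, round what is visible of it).
- robot.landmark_of(camera, thing): "point" ([row, column] in pixels: a listed point, or the origin of a listed thing).
Readings, each from a call of its own:
- robot.get_time_s(): time.
- robot.get_joint_pos(): joint angles.
- robot.get_joint_velocities(): joint speeds.
- robot.get_effort(): joint torques, N m.
- robot.get_ee_pos(): TCP position.
- robot.get_ee_rot(): TCP orientation.
- robot.get_wrist_force(): force on the tool from outside, world axes, zero at the start.
- robot.get_wrist_torque(): the same for the moment, N m.
- robot.get_width(): finger opening in m.
- robot.get_grasp_force(): force on a finger pad.
Only numpy, scipy, OpenCV 4.12 (cv2) and the standard library are available. Lean on these libraries where they do the work, as an engineer would, in place of code of your own. Each camera call takes 0.05 s, during which the arm holds its last target. There are 200 camera calls.

TASK

Raise the front sash of the clear fume cupboard, take the lid off the white trough inside and set it down gently, knob up, on the cork mat, lengthwise along the mat and wholly on it; then bring the sash down again until it is fully shut. Leave the open trough standing where it is inside the cupboard, do not drop the lid, and do not disturb the other vessels on the bench.

Things in the scene. Friction and masses are not known exactly. Their poses are not given: they have to be found in the camera images.
- cupboard: Fixed fume cupboard, clear panels in an aluminium frame, 200 deep (x), 400 wide (y), roof 320 high, dark floor panel 6 thick. Origin: centre of its underside; x from front to back, z up. Its front, towards the robot, is the sash: a clear pane at x = -102 mm, between two 610 high uprights that leave a doorway 364 wide (y). Back, sides and roof are closed.
- sash (a joint): Height of the sash above its shut position, in m: 0 fully shut, 0.285 at the upper stop. It slides straight up and down and stays where it is left; about 9 N lifts it, about 2 N pushes it down. Raised by q, its lower edge is q + 7 mm above the bench. Starts shut or up to 40 mm open.
- sash_handle (a point): Centre of the sash's handle: an upright dark steel bar, 18 by 18 mm, 70 tall, 135 mm to the left (+y) of the sash's middle, 50 mm out from the pane towards the robot (gap behind it 35 mm), on two short arms at its upper and lower ends. 54 mm above the bench when shut; rises with the sash. Axes as the cupboard's.
- trough: Loose white porcelain staining trough, 72 mm (x) by 150 (y, about along the sash), 38 high, wall 5, standing on the cupboard's floor panel with its centre 52 to 60 mm behind the pane, 15 to 65 mm right (-y) of the doorway's middle. Origin: centre of its underside.
- lid: Loose white porcelain lid on the trough, 80 mm (x) by 158 (y). Origin: centre of its underside; z up through the knob. A plug 5 deep, 54 by 132, sits in the trough's mouth (4 mm play all round). Heights above the origin: plate 5 to 12 mm, stem (16 across) 12 to 26, knob (28 across) 28 to 46, top 50. On the trough its origin is 33 mm above the trough's origin. 0.13 to 0.25 kg.
- lid_knob (a point): Centre of the lid's knob (28 mm across, in the middle of the lid), 37 mm above the lid's origin; about 76 mm above the bench while the lid is on the trough.
- mat: Fixed cork mat on the bench, 160 (x) by 220 (y) by 4 mm, to the left or the right in front of the cupboard. Origin: centre of its underside, axes along its edges.
- kidney_dish: Loose white enamel kidney-shaped dish, about 95 by 175 mm, 38 high, on the side of the bench across from the mat. Origin about its middle, at the underside. Leave it alone.
- jug: Loose white porcelain jug with a handle at its +y side, 90 mm diameter, 125 high, beside the cupboard. Origin: centre of its underside. Leave it alone.
- pan: Loose aluminium pan with two black side grips, 150 mm diameter, 75 high, beside the cupboard. Origin: centre of its underside. Leave it alone.
Mind the look-alikes: they are no part of the job. What is shaped like the lid but purple or yellow is not meant.

How it is judged:
On the way, in this order (a step that is already met when the one before it is completed fails the run):
1. the sash has been raised by at least 150 mm (value of joint sash above 0.15 m), for 0.2 s.
2. the lid lies knob up on the cork mat, wholly on it (its centre within 42 mm of the mat's across the mat and 35 mm along it, long sides parallel within 20 degrees), let go and at rest (x of lid in the frame of mat between -0.042 and 0.042 m and y of lid in the frame of mat between -0.035 and 0.035 m and angle between the y axis of lid and the y axis of mat, either way round below 0.35 rad and z of lid in the frame of mat between 0 and 0.01 m and angle between lid's own z axis and vertical below 0.1 rad and contact force between the fingers and lid below 0.1 N and linear speed of lid below 0.02 m/s), for 0.2 s.
3. the sash is fully shut (no more than 8 mm open) (value of joint sash below 0.008 m), for 0.2 s.
At the end, for the whole second after the job is handed in: The sash is shut (within 8 mm), the lid lies level, knob up, at rest wholly on the cork mat, its centre within 42 mm of the mat's across the mat and 35 mm along it, long sides parallel within 20 degrees, and the open trough stands upright within 20 mm of where it stood in the cupboard (all of step 2 and value of joint sash below 0.008 m and distance of trough from where it was at the start of the episode below 0.02 m and angle between trough's own z axis and vertical below 0.1 rad); the robot touches nothing.
It fails at once if the lid is dropped: it falls faster than 0.7 m/s (more than about 25 mm) with no finger on it (linear speed of lid above 0.7 m/s and contact force between the fingers and lid below 0.1 N).
It fails at once if the kidney dish, jug or pan is moved by more than 30 mm (distance of any of kidney_dish, jug, pan from where it was at the start of the episode above 0.03 m).
It also fails if it takes over 69 s, if anything falls off the work surface, if the arm or the gripper's body presses on something with over 40 N, if the wrist force passes 120 N, or if a joint passes its speed limit or range.

## Working session

There is one attempt and no reset: what is moved stays moved. The work goes in short steps, each a Python script; the robot and the scene stay as the last script left them, time stands still between calls to the robot, and variables do not carry over. Pictures are saved under pics/ and viewed, at most 13 in all, crops included, and the job is handed in when it is done.

```bash
mkdir -p pics
cat > h.py <<'E'
import numpy as np, cv2
from plant import robot
def ray(c,rc):
    K=np.array(c["mtx"]);T=np.array(c["pose"])
    d=np.array([(rc[1]-K[0,2])/K[0,0],(rc[0]-K[1,2])/K[1,1]]);u=d.copy()
    for _ in range(30): u=d/(1+c["k1"]*(u@u))
    v=T[:3,:3]@np.array([u[0],u[1],1]); return T[:3,3],v/np.linalg.norm(v)
def onz(c,rc,z):
    o,v=ray(c,rc); return o+v*(z-o[2])/v[2]
def proj(c,p):
    T=np.array(c["pose"]);q=T[:3,:3].T@(np.array(p)-T[:3,3]);u=q[:2]/q[2];u=u*(1+c["k1"]*(u@u))
    K=np.array(c["mtx"]);return np.array([K[1,1]*u[1]+K[1,2],K[0,0]*u[0]+K[0,2]])
def tri(rs):
    A=0;b=0
    for o,v in rs:
        P=np.eye(3)-np.outer(v,v);A=A+P;b=b+P@o
    return np.linalg.solve(A,b)
def save(n,im): cv2.imwrite("pics/"+n,cv2.cvtColor(np.ascontiguousarray(im),cv2.COLOR_RGB2BGR))
E
python3 - <<'E'
from h import *
print(robot.grip_depth, robot.get_ee_rot(), robot.get_time_s())
C={n:robot.camera(n) for n in("scene","top")}
for n in C: save(n+"0.png",C[n]["color"]); print(n,np.round(C[n]["pose"],3).tolist(),np.round(C[n]["mtx"],1).tolist(),C[n]["k1"])
Z={"cupboard":0,"sash_handle":.06,"trough":.006,"lid":.039,"lid_knob":.076,"mat":0,"kidney_dish":0,"jug":0,"pan":0}
for t in Z:
    for n in C:
        for d in robot.landmark_of(n,t)[:3]: print(t,n,np.round(d["point"],1),round(d["p"],2),np.round(onz(C[n],d["point"],Z[t]),3))
E
```

```text
0.0187 [-2.44510915e-04  1.67102583e-01  9.85939300e-01 -6.03779080e-04] 0.0
scene [[0.827, -0.525, 0.2, 0.237], [-0.562, -0.779, 0.277, -0.297], [0.01, -0.341, -0.94, 1.166], [0.0, 0.0, 0.0, 1.0]] [[355.6, 0.0, 258.2], [0.0, 355.6, 190.8], [0.0, 0.0, 1.0]] -0.09549301752981303
top [[-0.024, -0.991, 0.128, 0.286], [-1.0, 0.023, -0.01, 0.011], [0.007, -0.128, -0.992, 1.378], [0.0, 0.0, 0.0, 1.0]] [[435.3, 0.0, 252.6], [0.0, 435.3, 191.3], [0.0, 0.0, 1.0]] 0.01722205800308021
cupboard scene [167.1 309.4] 0.89 [0.689 0.019 0.   ]
cupboard scene [277.3 375.6] 0.2 [ 0.634 -0.416  0.   ]
cupboard top [120.5 244.3] 0.72 [0.697 0.019 0.   ]
sash_handle scene [157.6 253.3] 0.69 [0.527 0.138 0.06 ]
sash_handle top [169.2 204.8] 0.82 [0.528 0.143 0.06 ]
lid scene [194.3 223.8] 0.67 [0.374 0.089 0.039]
lid scene [326.9 248.2] 0.6 [ 0.208 -0.307  0.039]
lid top [220.2 218.2] 0.98 [0.371 0.105 0.039]
lid top [268.2 352.2] 0.89 [ 0.216 -0.299  0.039]
lid top [131.7 259. ] 0.59 [ 0.648 -0.027  0.039]
lid_knob scene [188.6 221.7] 0.94 [0.374 0.097 0.076]
lid_knob top [222.5 221.2] 0.9 [0.362 0.094 0.076]
lid_knob top [269.9 356.1] 0.84 [ 0.213 -0.302  0.076]
mat scene [290.6 307.8] 0.74 [ 0.426 -0.323  0.   ]
mat top [203.2 350.7] 0.67 [ 0.418 -0.314  0.   ]
kidney_dish scene [138.2 197.6] 0.58 [0.416 0.343 0.   ]
kidney_dish top [208.3 149. ] 0.58 [0.417 0.327 0.   ]
jug scene [277.6 378.5] 0.78 [ 0.642 -0.423  0.   ]
jug top [134.7 383.4] 0.78 [ 0.639 -0.432  0.   ]
pan scene [ 88.2 237. ] 0.83 [0.657 0.448 0.   ]
pan top [117.9 243.9] 0.64 [0.706 0.02  0.   ]
```

View pics/scene0.png

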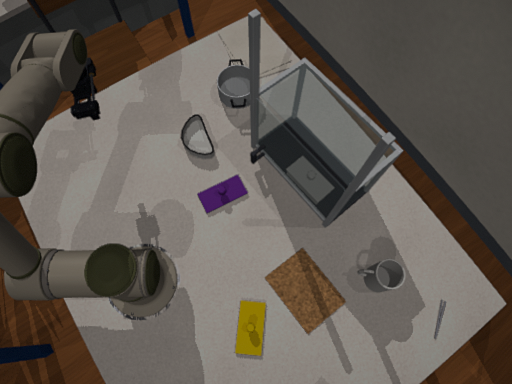

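View pics/top0.png

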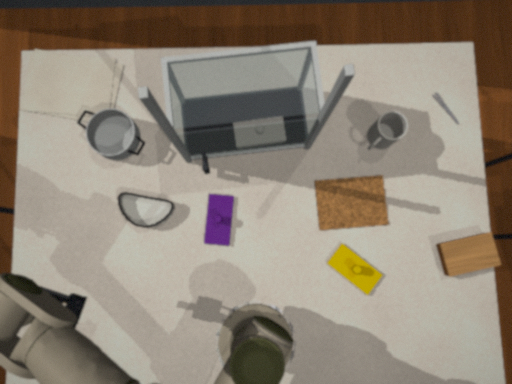

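The white lid candidate is inside the cupboard at top (131,259) and scene (177,312). The purple one at top (220,218) and the yellow one at top (268,352) are look-alikes on the bench. The mat is at top (203,351), and the sash handle at top (165,205). Next I'll confirm the lid in a crop and measure orientations.

Run:
```python
from h import *
C={n:robot.camera(n) for n in("scene","top")}
a=cv2.resize(C["top"]["color"][30:180,130:360],None,fx=3.4,fy=3.4,interpolation=cv2.INTER_CUBIC)[:,:790]
b=cv2.resize(C["scene"]["color"][120:230,230:410],None,fx=2,fy=2,interpolation=cv2.INTER_CUBIC)
save("crop1.png",a); save("crop2.png",cv2.resize(C["scene"]["color"][120:230,230:410],None,fx=4.4,fy=4.4,interpolation=cv2.INTER_CUBIC)[:, :792])
for n in C:
    for t,z in(("mat",.004),("lid",.051),("sash_handle",.06),("trough",.05)):
        for d in robot.cut_out(n,t)[:4]:
            m=d["region"].astype(np.uint8);ys,xs=np.nonzero(m)
            if len(xs)<20: continue
            pts=np.array([onz(C[n],(y,x),z)[:2] for y,x in zip(ys,xs)],np.float32)*1000
            r=cv2.minAreaRect(pts); print(t,n,round(d["p"],2),d["box"],np.round(r[0]),np.round(r[1]),round(r[2],1),C[n]["color"][d["region"]].mean(0).round())
```

```text
mat scene 0.58 [266.5, 248.8, 78.5, 85.5] [ 422. -314.] [164. 219.] 3.6 [101.  73.  46.]
lid scene 0.95 [201.1, 173.3, 48.1, 38.7] [374.  93.] [ 83. 155.] 82.8 [71. 34. 93.]
lid scene 0.65 [234.7, 303.2, 31.0, 53.1] [ 214. -311.] [154.  78.] 50.1 [138. 117.   6.]
sash_handle scene 0.88 [253.7, 99.1, 92.0, 121.1] [612.  77.] [176. 488.] 6.2 [55. 57. 57.]
sash_handle scene 0.26 [183.1, 116.9, 30.4, 41.6] [400. 314.] [180.  90.] 80.1 [102. 101.  97.]
mat top 0.77 [312.6, 177.8, 75.6, 54.2] [ 422. -315.] [163. 221.] 3.4 [137. 101.  62.]
lid top 0.88 [203.3, 196.0, 34.4, 50.2] [374. 103.] [ 81. 155.] 82.6 [ 99.  50. 125.]
lid top 0.86 [325.8, 243.6, 55.7, 51.5] [ 216. -302.] [154.  79.] 50.5 [184. 159.  10.]
lid top 0.57 [232.1, 117.9, 51.2, 6.5] [677. -23.] [ 12. 155.] 5.3 [116. 114. 109.]
sash_handle top 0.71 [173.1, 117.1, 148.0, 59.1] [596.   5.] [143. 442.] 5.4 [77. 79. 76.]
```

View pics/crop1.png

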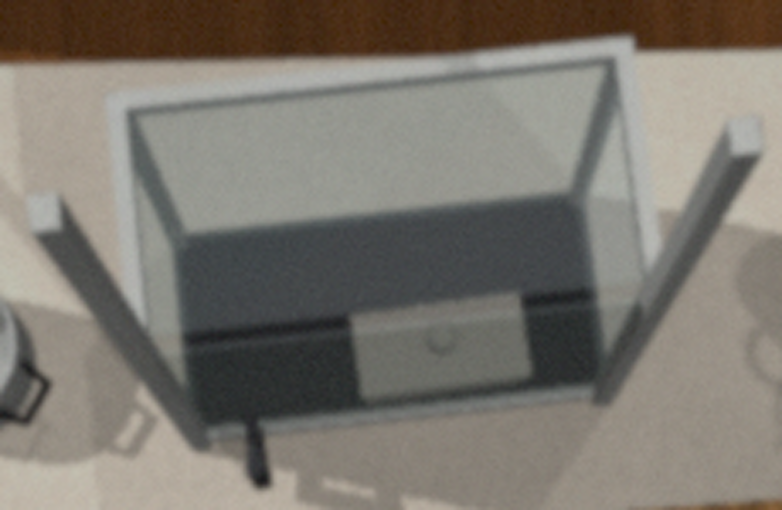

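View pics/crop2.png

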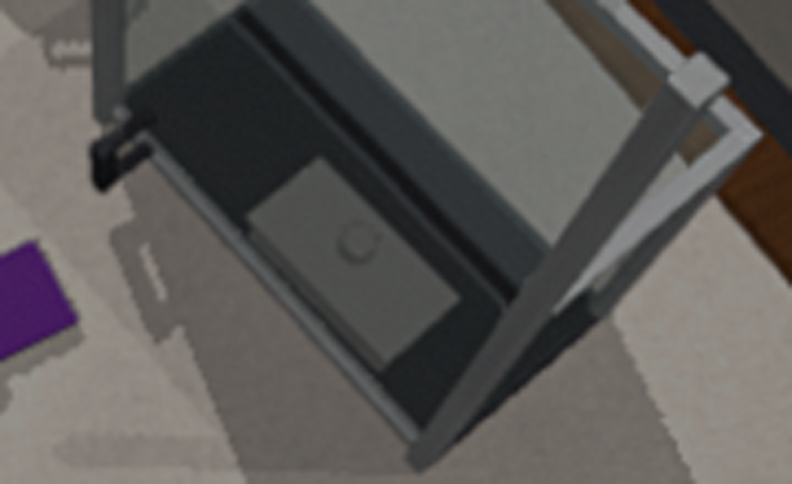

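The crop confirms it: the white lid with a knob sits on the trough behind the sash, in crop1 at (441,341), which is top (130,260). I'll compute poses from the picked corners.

Run:
```python
from h import *
C={n:robot.camera(n) for n in("scene","top")}
f1=lambda p:(30+p[1]/3.4,130+p[0]/3.4); f2=lambda p:(120+p[1]/4.4,230+p[0]/4.4)
def rect(n,f,P,z):
    q=np.array([onz(C[n],f(p),z)[:2] for p in P]); s=q[1]-q[0]+q[2]-q[3]
    print(n,q.mean(0).round(4),"len",np.linalg.norm(q[1]-q[0]).round(3),np.linalg.norm(q[2]-q[1]).round(3),"yaw",np.degrees(np.arctan2(s[0],-s[1])).round(1))
rect("top",f1,[(348,317),(520,293),(533,378),(360,402)],.051)
rect("scene",f2,[(320,156),(462,297),(383,372),(247,217)],.051)
print("knob",tri([ray(C["top"],f1((441,341))),ray(C["scene"],f2((358,241)))]),onz(C["top"],f1((441,341)),.08),onz(C["scene"],f2((358,241)),.08))
R={}
for n in C:
    for t in("sash_handle","cupboard"):
        for k in range(1):
            d=robot.landmark_of(n,t)
            if d: R[n,t]=d[0]["point"]
for t in("sash_handle","cupboard"): print(t,tri([ray(C[n],R[n,t]) for n in C]))
# upright bases, sash handle picks
print("hand bottom",onz(C["top"],f1((262,484)),.02),onz(C["scene"],f2((103,188)),.02))
for p in [(205,448),(600,403)]: print("base",onz(C["top"],f1(p),0))
for p in [(420,470)]: print("baseS",onz(C["scene"],f2(p),0))
# roof corners back z=.32 ; upright tops z=.61
for p in [(108,95),(632,38)]: print("roof",onz(C["top"],f1(p),.32))
for p in [(45,212),(745,136)]: print("uptop",onz(C["top"],f1(p),.61))
```

```text
top [ 0.643  -0.0285] len 0.161 0.081 yaw 6.9
scene [ 0.6445 -0.0311] len 0.158 0.088 yaw 5.5
knob [ 0.64231631 -0.02909868  0.08404223] [ 0.64106208 -0.0283905   0.08      ] [ 0.64626362 -0.02875657  0.08      ]Traceback (most recent call last):
  File "<stdin>", line 16, in <module>
KeyError: ('top', 'sash_handle')
```

Run:
```python
from h import *
f1=lambda p:(30+p[1]/3.4,130+p[0]/3.4); f2=lambda p:(120+p[1]/4.4,230+p[0]/4.4)
C={}
R={}
for i in range(5):
  for n in("scene","top"):
    C[n]=robot.camera(n)
    for t in("sash_handle","cupboard"):
        d=robot.landmark_of(n,t)
        if d and d[0]["p"]>.5: R.setdefault((n,t),[]).append(d[0]["point"])
for k in R: print(k,np.round(R[k],1).tolist()); R[k]=np.median(R[k],0)
for t in("sash_handle","cupboard"):
    if all((n,t) in R for n in C): print(t,tri([ray(C[n],R[n,t]) for n in C]))
print("hand bottom",onz(C["top"],f1((262,484)),.02),onz(C["scene"],f2((103,188)),.02))
for p in [(205,448),(600,403)]: print("base",onz(C["top"],f1(p),0))
for p in [(420,470)]: print("baseS",onz(C["scene"],f2(p),0))
for p in [(108,95),(632,38)]: print("roof",onz(C["top"],f1(p),.32))
for p in [(45,212),(745,136)]: print("uptop",onz(C["top"],f1(p),.61))
```

```text
('scene', 'sash_handle') [[155.1, 252.5], [155.4, 254.7], [153.8, 253.1], [155.5, 255.5], [157.5, 254.5]]
('scene', 'cupboard') [[166.8, 309.6], [165.5, 308.7], [166.2, 309.7], [167.1, 306.8], [167.7, 308.0]]
('top', 'sash_handle') [[171.9, 203.8], [166.2, 206.1], [169.1, 205.9], [170.5, 206.1], [170.2, 204.7]]
('top', 'cupboard') [[122.0, 245.5], [120.6, 246.5], [120.9, 244.8], [120.6, 245.3], [119.6, 245.9]]
sash_handle [0.52517741 0.13640737 0.07913654]
cupboard [0.68710463 0.01616443 0.01384429]
hand bottom [0.52461016 0.1397424  0.02      ] [0.52623448 0.13740292 0.02      ]
base [0.56386273 0.19513519 0.        ]
base [ 5.99088320e-01 -1.80554329e-01  2.22044605e-16]
baseS [ 0.60121589 -0.18802219  0.        ]
roof [0.76932834 0.22309043 0.32      ]
roof [ 0.80636271 -0.17107745  0.32      ]
uptop [0.5715481  0.19859048 0.61      ]
uptop [ 0.60639496 -0.18028684  0.61      ]
```

```bash
cat >> h.py <<'E'
from scipy.spatial.transform import Rotation as Ro
def ori(pitch,yaw):   # tool z pitched down by 'pitch' deg from horizontal, heading yaw deg; closing axis horizontal
    p,w=np.radians([pitch,yaw]); z=np.array([np.cos(p)*np.cos(w),np.cos(p)*np.sin(w),-np.sin(p)])
    y=np.array([-np.sin(w),np.cos(w),0]); x=np.cross(y,z)
    q=Ro.from_matrix(np.c_[x,y,z]).as_quat(); return np.r_[q[3],q[:3]],z
def tcp(g,pitch,yaw):  # TCP pose for grasp point g
    q,z=ori(pitch,yaw); return np.array(g)+robot.grip_depth*z,q
HX=np.array([.525,.1375]); CY=5.3; KN=np.array([.6435,-.0295]); LY=6.0; MAT=np.array([.422,-.3145]); MY=3.5
E
python3 - <<'E'
from h import *
def t(n,g,p,y):
    j=robot.ik(*tcp(g,p,y)); print(n,p,None if j is None else np.round(j,2))
for p in(20,30,45):
    t("hpre",[.43,.128,.075],p,CY);t("h",[*HX,.075],p,CY);t("hup",[*HX,.32],p,CY);t("hback",[.43,.128,.32],p,CY)
for p in(35,45,55):
    t("kpre",[.45,-.05,.15],p,LY);t("k",[*KN,.076],p,LY);t("kup",[*KN,.106],p,LY);t("out",[.44,-.05,.11],p,LY);t("mat",[*MAT,.041],p,MY);t("matup",[*MAT,.11],p,MY)
E
```

```text
hpre 20 [-0.04  0.66  2.53  3.01  1.27  1.56]
h 20 [0.   0.65 2.28 3.04 1.01 1.59]
hup 20 [ 0.   -0.02  2.14  2.75  0.22  1.92]
hback 20 [-0.04 -0.27  2.35  2.45  0.19  2.21]
hpre 30 [-0.03  0.49  2.5   3.01  0.89  1.59]
h 30 [0.01 0.55 2.24 3.03 0.7  1.62]
hup 30 [ 0.01 -0.03  2.05  0.72  0.11 -2.33]
hback 30 [-0.03 -0.28  2.25  0.67  0.17 -2.29]
hpre 45 [-0.01  0.33  2.4   2.94  0.37  1.69]
h 45 [0.02 0.45 2.14 2.92 0.24 1.74]
hup 45 [ 0.02 -0.    1.88  0.12  0.48 -1.73]
hback 45 [-0.01 -0.24  2.09  0.15  0.52 -1.78]
kpre 35 [-0.7   0.14  2.42  1.84  0.66  2.27]
k 35 [-0.36  0.62  1.93  2.23  0.49  2.14]
kup 35 [-0.36  0.55  1.93  2.11  0.45  2.27]
out 35 [-0.73  0.28  2.47  2.02  0.74  2.01]
mat 35 [-1.24  0.64  2.09  1.54  0.91  2.08]
matup 35 [-1.24  0.46  2.09  1.4   0.93  2.3 ]
kpre 45 [-0.63  0.1   2.33  1.43  0.5   2.73]
k 45 [-0.34  0.59  1.85  1.67  0.31  2.71]
kup 45 None
out 45 [-0.65  0.2   2.39  1.71  0.51  2.39]
mat 45 [-1.18  0.58  2.05  1.36  0.75  2.31]
matup 45 [-1.18  0.41  2.04  1.18  0.81  2.56]
kpre 55 None
k 55 [-0.31  0.58  1.75  0.8   0.33 -2.69]
kup 55 [-0.31  0.53  1.74  0.68  0.38 -2.56]
out 55 None
mat 55 [-1.11  0.54  2.    1.08  0.64  2.63]
matup 55 [-1.11  0.39  1.97  0.9   0.74  2.87]
```

Run:
```python
from h import *
def t(n,g,p,y):
    j=robot.ik(*tcp(g,p,y)); print(n,p,y,None if j is None else np.round(j,2).tolist())
for p in(0,10,20):
    t("hpre",[.45,.1305,.075],p,CY);t("h",[*HX,.075],p,CY);t("hmid",[*HX,.2],p,CY);t("hup",[*HX,.32],p,CY);t("hback",[.45,.1305,.32],p,CY)
for p,y in((10,6),(20,6),(25,-15),(30,-15)):
    t("kpre",[.48,-.05,.1],p,y);t("k",[*KN,.076],p,y);t("kup",[*KN,.106],p,y);t("out",[.46,-.05,.11],p,y)
for p,y in((20,3.5),(30,3.5),(40,3.5),(30,-17.5)): t("mat",[*MAT,.041],p,y);t("matup",[*MAT,.11],p,y)
```

```text
hpre 0 5.3 [-0.03, 0.98, 2.44, 3.01, 1.84, 1.54]
h 0 5.3 [0.0, 0.91, 2.26, 3.05, 1.6, 1.57]
hmid 0 5.3 [0.0, 0.49, 2.33, 3.04, 1.24, 1.6]
hup 0 5.3 [0.0, 0.12, 2.27, 3.02, 0.82, 1.66]
hback 0 5.3 [-0.03, -0.05, 2.45, 2.97, 0.84, 1.68]
hpre 10 5.3 [-0.03, 0.82, 2.48, 3.02, 1.54, 1.55]
h 10 5.3 [0.0, 0.78, 2.29, 3.05, 1.32, 1.58]
hmid 10 5.3 [0.0, 0.36, 2.31, 3.03, 0.93, 1.62]
hup 10 5.3 [0.0, 0.04, 2.21, 2.96, 0.51, 1.72]
hback 10 5.3 [-0.03, -0.15, 2.39, 2.89, 0.5, 1.77]
hpre 20 5.3 [-0.02, 0.65, 2.48, 3.02, 1.2, 1.57]
h 20 5.3 [0.0, 0.65, 2.28, 3.04, 1.01, 1.59]
hmid 20 5.3 [0.0, 0.26, 2.26, 3.0, 0.61, 1.66]
hup 20 5.3 [0.0, -0.02, 2.14, 2.75, 0.22, 1.92]
hback 20 5.3 [-0.02, -0.21, 2.3, 2.57, 0.2, 2.1]
kpre 10 6 [-0.73, 0.7, 2.45, 2.31, 1.4, 1.56]
k 10 6 [-0.4, 0.81, 2.01, 2.58, 1.12, 1.74]
kup 10 6 [-0.4, 0.73, 2.03, 2.56, 1.06, 1.78]
out 10 6 [-0.79, 0.67, 2.51, 2.25, 1.42, 1.54]
kpre 20 6 [-0.7, 0.54, 2.44, 2.29, 1.12, 1.7]
k 20 6 [-0.39, 0.72, 2.0, 2.51, 0.86, 1.83]
kup 20 6 [-0.39, 0.64, 2.01, 2.47, 0.81, 1.89]
out 20 6 [-0.76, 0.5, 2.5, 2.23, 1.13, 1.69]
kpre 25 -15 [-0.42, 0.47, 2.43, 2.96, 0.9, 1.62]
k 25 -15 [-0.21, 0.68, 1.97, 3.22, 0.65, 1.53]
kup 25 -15 [-0.21, 0.61, 1.98, 3.23, 0.58, 1.52]
out 25 -15 [-0.45, 0.42, 2.49, 2.92, 0.91, 1.63]
kpre 30 -15 [-0.41, 0.41, 2.41, 2.95, 0.73, 1.64]
k 30 -15 [-0.21, 0.65, 1.95, 3.23, 0.51, 1.52]
kup 30 -15 [-0.21, 0.58, 1.95, 3.24, 0.44, 1.5]
out 30 -15 [-0.44, 0.35, 2.46, 2.9, 0.73, 1.66]
mat 20 3.5 [-1.31, 0.78, 2.11, 1.67, 1.18, 1.84]
matup 20 3.5 [-1.31, 0.59, 2.13, 1.6, 1.17, 2.02]
mat 30 3.5 [-1.27, 0.68, 2.1, 1.6, 1.0, 1.98]
matup 30 3.5 [-1.27, 0.5, 2.11, 1.48, 1.01, 2.2]
mat 40 3.5 [-1.21, 0.61, 2.08, 1.46, 0.83, 2.18]
matup 40 3.5 [-1.21, 0.44, 2.07, 1.3, 0.86, 2.42]
mat 30 -17.5 [-1.17, 0.65, 2.24, 2.14, 0.9, 1.81]
matup 30 -17.5 [-1.17, 0.44, 2.25, 1.98, 0.8, 2.05]
```

Run:
```python
from h import *
P=20
robot.set_gripper(.07,25)
robot.movej(robot.ik(*tcp([.43,.129,.20],P,CY)))
p,q=tcp([.455,.131,.12],P,CY); robot.move_straight(p)
p,q=tcp([*HX,.082],P,CY)
print(robot.move_straight(p,max_speed=.1,stop_force=12), robot.get_ee_pos()-p)
w=robot.camera("wrist"); save("w1.png",w["color"])
robot.set_gripper(0,30); print(robot.get_width(),robot.get_grasp_force(),robot.get_wrist_force(),robot.get_time_s())
```

```text
False [-3.92887377e-04  2.27307207e-05  1.50818948e-04]
0.017497261939182423 30.02177386544645 [ 1.72610404 12.88648456 -1.09719516] 8.8
```

View pics/w1.png

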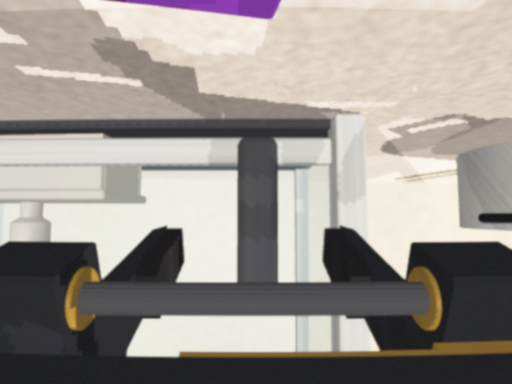

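The wrist view (upside down) shows the handle bar between the fingers at (215,258). The grip width of 17.5 mm confirms it is held, so I'll raise the sash.

Run:
```python
from h import *
P=20
p0=robot.get_ee_pos()
print(robot.move_straight(p0+[0,0,.20],max_speed=.1,stop_force=35), robot.get_ee_pos()-p0,robot.get_width(),robot.get_wrist_force().round(1))
robot.sleep(.3)
robot.set_gripper(.07); 
print(robot.get_width())
q,z=ori(P,CY); e=robot.get_ee_pos()
d=np.array([np.cos(np.radians(CY)),np.sin(np.radians(CY)),0])
robot.move_straight(e-.09*d)
# handle height check
c=robot.camera("scene"); s=robot.landmark_of("scene","sash_handle"); 
for x in s[:2]: print(x["p"],x["point"],proj(c,[*HX,.275]))
robot.move_straight(robot.get_ee_pos()+[-.02,-.15,-.12],ori=ori(20,6)[0],max_speed=.15)
w=robot.camera("wrist")
for t in("lid_knob","lid"):
    for x in robot.landmark_of("wrist",t)[:3]: print(t,x["p"],x["point"],onz(w,x["point"],.076 if t=="lid_knob" else .039))
c2=robot.camera("scene"); save("s2.png",cv2.resize(c2["color"],None,fx=1.5,fy=1.5)[:600])
save("w2.png",w["color"]); print(robot.get_joint_pos().round(2),robot.get_ee_pos(),robot.get_time_s())
```

```text
False [-6.15031239e-05 -2.84075021e-05  1.99009335e-01] 0.017536821950722058 [10.7  2.6 -6.2]
0.0697369002801234
0.75 [125.3, 254.7] [125.98021777 252.82621749]
0.29 [92.1, 233.5] [125.98021777 252.82621749]Traceback (most recent call last):
  File "<stdin>", line 14, in <module>
plant.Unreachable: the arm cannot follow that straight line within its joint ranges
```

Run:
```python
from h import *
robot.move_pose(*tcp([.47,-.045,.15],20,6))
w=robot.camera("wrist")
for t in("lid_knob","lid"):
    for x in robot.landmark_of("wrist",t)[:3]: print(t,x["p"],x["point"],onz(w,x["point"],.076 if t=="lid_knob" else .039))
c2=robot.camera("scene"); save("s2.png",cv2.resize(c2["color"],None,fx=1.5,fy=1.5)[:600])
save("w2.png",w["color"]); print(proj(w,[*KN,.076]),robot.get_joint_pos().round(2),robot.get_time_s())
```

```text
lid_knob 0.83 [160.2, 250.1] [ 0.6309759 -0.029051   0.076    ]
lid 0.78 [127.5, 249.9] [ 0.64819502 -0.02760869  0.039     ]
lid 0.42 [161.3, 249.6] [ 0.86034734 -0.00776547  0.039     ]
[162.2612219  248.45925426] [-0.71  0.33  2.47  2.19  1.01  1.86] 14.075
```

View pics/s2.png

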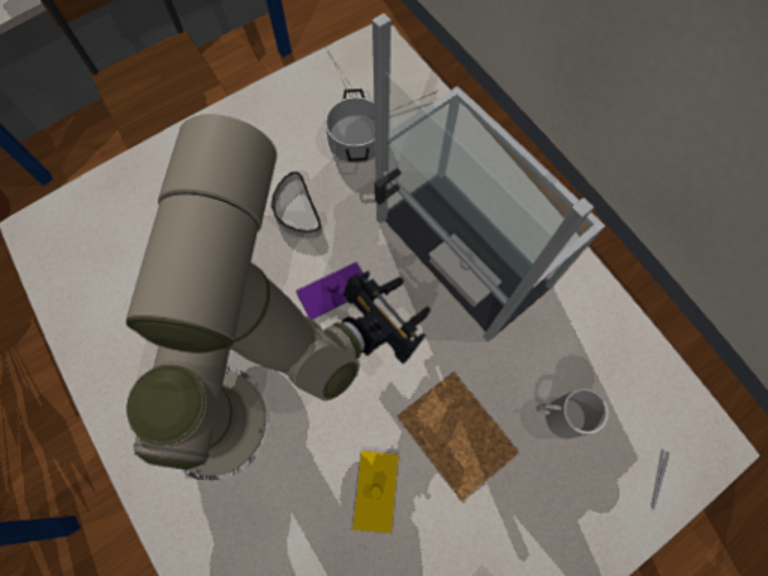

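View pics/w2.png

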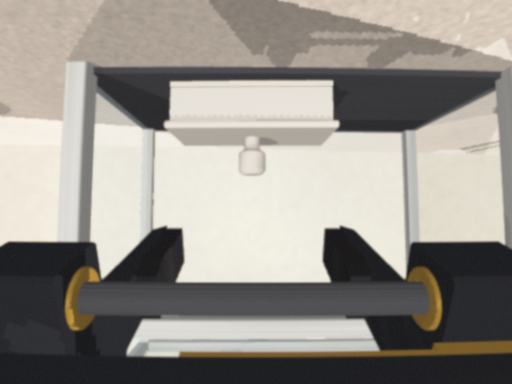

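Scene: the sash is up and the arm is in front of the doorway. Wrist: the knob is at (161,251), matching my prediction of (162,248), so I'll grasp it.

Run:
```python
from h import *
p,q=tcp([.56,-.037,.105],20,6); robot.move_straight(p,q)
p,q=tcp([.6435,-.029,.077],20,6)
print(robot.move_straight(p,q,max_speed=.08,stop_force=8), (robot.get_ee_pos()-p).round(4))
robot.set_gripper(0,20); print(robot.get_width(),robot.get_grasp_force())
f0=robot.get_wrist_force()
robot.move_straight(robot.get_ee_pos()+[0,0,.04],max_speed=.04)
robot.sleep(.2)
print(robot.get_width(),(robot.get_wrist_force()-f0).round(2),robot.get_time_s())
w=robot.camera("wrist"); c=robot.camera("scene")
W=cv2.resize(w["color"],(400,300)); S=cv2.resize(c["color"][100:250,230:430],(400,300)); save("g.png",np.hstack([W,S]))
```

```text
False [-0.0002 -0.0001  0.    ]
0.02731325014816968 19.99577152856091
0.027180030004510466 [ 1.13  0.4  -2.54] 18.2333
```

View pics/g.png

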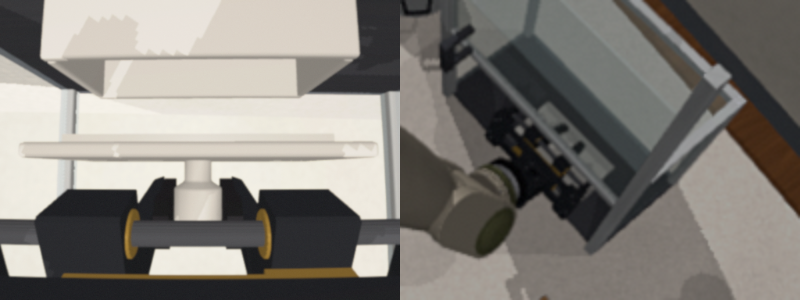

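The lid hangs level from the fingers (left panel, plate at row 150) and the open trough is left behind. Now out and over to the mat.

Run:
```python
from h import *
p,q=tcp([.46,-.048,.118],20,6); robot.move_straight(p,q,max_speed=.1)
for g,y in (([.43,-.18,.12],5),([*MAT,.12],MY)):
    p,q=tcp(g,20,y)
    try: robot.move_straight(p,q,max_speed=.12)
    except robot.Unreachable as e: print(e); robot.move_pose(p,q)
print(robot.get_width(),robot.get_grasp_force())
p,q=tcp([*MAT,.055],20,MY); robot.move_straight(p,q,max_speed=.06)
p,q=tcp([*MAT,.038],20,MY); print(robot.move_straight(p,q,max_speed=.02,stop_force=3))
print(robot.get_ee_pos()-p,robot.get_width(),robot.get_wrist_force().round(2),robot.get_time_s())
c=robot.camera("top"); w=robot.camera("wrist")
save("m.png",np.hstack([cv2.resize(c["color"][150:270,280:440],(400,300)),cv2.resize(w["color"],(400,300))]))
```

```text
0.026695324028504844 19.991232661870253
True
[ 1.75527075e-05 -1.11441279e-05  3.96163858e-03] 0.027000497196576895 [-1.77  0.35  3.52] 24.7667
```

View pics/m.png

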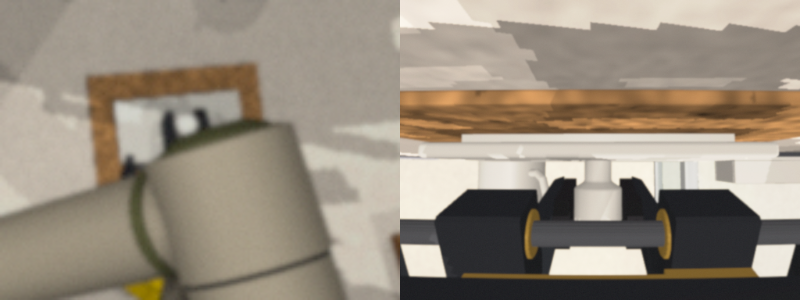

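Run:
```python
from h import *
robot.set_gripper(.06); robot.sleep(.2)
q,z=ori(20,MY); robot.move_straight(robot.get_ee_pos()-.1*z,max_speed=.08)
robot.move_straight(robot.get_ee_pos()+[0,.05,.12])
robot.set_gripper(.07,30)
robot.move_pose(*tcp([.42,.128,.278],20,CY))
c=robot.camera("top")
R=cv2.resize(c["color"][150:270,280:440],(400,300)); save("m2.png",np.hstack([R,cv2.resize(c["color"][60:240,130:330],(400,300))]))
m=((c["color"].astype(int).max(2)-c["color"].min(2))<40)
for d in robot.cut_out("top","lid"):
    ys,xs=np.nonzero(d["region"])
    pts=np.array([onz(c,(y,x),.014)[:2] for y,x in zip(ys,xs)],np.float32)*1000; r=cv2.minAreaRect(pts)
    print(round(d["p"],2),np.round(r[0]),np.round(r[1]),round(r[2],1))
p,q=tcp([*HX,.278],20,CY); print(robot.move_straight(p,q,max_speed=.1,stop_force=12))
robot.set_gripper(0,30); print(robot.get_width(),robot.get_grasp_force(),robot.get_time_s())
```

```text
0.92 [ 425. -313.] [ 80. 158.] 4.3
0.71 [375. 105.] [ 80. 160.] 84.4
0.63 [ 214. -311.] [156.  80.] 49.9
False
0.017686705543509505 30.02814126200974 32.3833
```

View pics/m2.png

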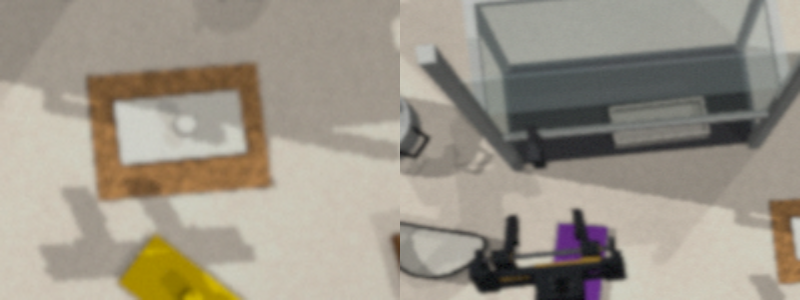

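The lid is centred on the mat (425,-313 mm, yaw 4.3°) with the knob up. The handle is gripped, so I'll close the sash.

Run:
```python
from h import *
p0=robot.get_ee_pos()
robot.move_straight(p0-[0,0,.19],max_speed=.1); a=robot.get_wrist_force()
print(robot.get_width(),a.round(1))
s=robot.move_straight(p0-[0,0,.25],max_speed=.03,stop_force=14); robot.sleep(.3)
print(s,robot.get_ee_pos()-p0,robot.get_wrist_force().round(1),robot.get_width(),robot.get_time_s())
C={n:robot.camera(n) for n in("scene","top")}
```

```text
0.017539410372962885 [ 0.9  4.  -2.7]
True [ 4.69042855e-05  1.73984986e-04 -2.05904619e-01] [ 0.  -3.2  2.8] 0.017441338946085336 35.575
```

Run:
```python
from h import *
p0=robot.get_ee_pos()
s=robot.move_straight(p0-[0,0,.02],max_speed=.02,stop_force=22); print(s,robot.get_ee_pos()-p0,robot.get_wrist_force().round(1))
robot.set_gripper(.07); robot.sleep(.2)
d=np.array([np.cos(np.radians(CY)),np.sin(np.radians(CY)),0])
robot.move_straight(robot.get_ee_pos()-.1*d+[0,0,.04],max_speed=.1)
robot.move_pose(*tcp([.36,.128,.30],20,CY))
robot.sleep(.3)
C={};R={}
for i in range(4):
  for n in("scene","top"):
    C[n]=robot.camera(n); d=robot.landmark_of(n,"sash_handle")
    if d and d[0]["p"]>.5: R.setdefault(n,[]).append(d[0]["point"])
for n in R: R[n]=np.median(R[n],0); print(n,R[n],proj(C[n],[*HX,.054]))
if len(R)==2: print(tri([ray(C[n],R[n]) for n in C]))
print(robot.get_time_s())
save("f.png",np.hstack([cv2.resize(C["scene"]["color"][110:350,230:400],(400,560)),cv2.resize(C["top"]["color"][30:240,110:400],(400,290)).repeat(1,0) if 0 else cv2.copyMakeBorder(cv2.resize(C["top"]["color"][30:240,110:400],(400,290)),0,270,0,0,cv2.BORDER_CONSTANT)]))
```

```text
True [ 3.19885255e-05 -6.42797658e-06  7.77539150e-05] [-3.3 -1.2  4.8]
scene [155.7  252.75] [158.78687095 253.0722978 ]
top [168.85 205.1 ] [170.32268992 206.71793795]
[0.52620985 0.14073957 0.07169676]
40.5583
```

View pics/f.png

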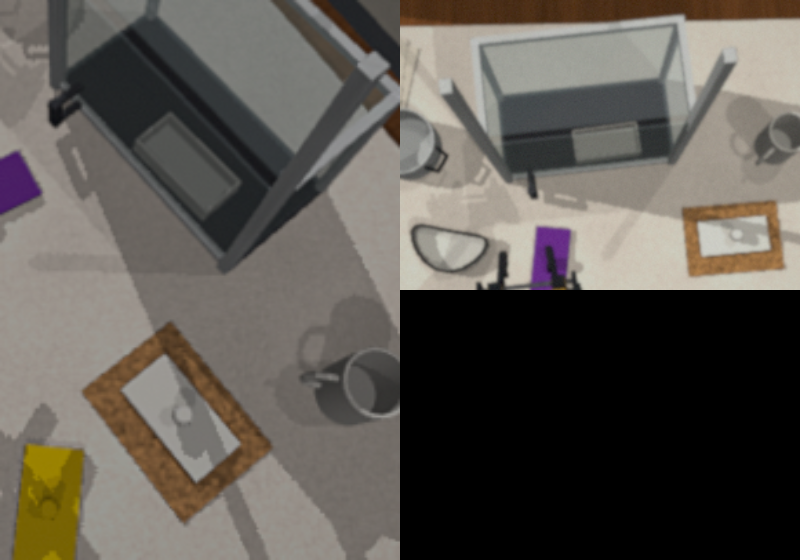

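The sash looks shut and the jug, pan and dish are undisturbed. The picture can't resolve 8 mm of sash, so I'll probe the top of the bar with closed fingers. It should be at z≈0.089 if shut, and the probe also presses it down.

Run:
```python
from h import *
robot.set_gripper(0,20)
q,z=ori(65,CY)
robot.move_pose([.47,.132,.25],q)
robot.move_straight([.528,.138,.13],q)
s=robot.move_straight([.528,.138,.075],q,max_speed=.03,stop_force=12); robot.sleep(.1)
print(s,robot.get_ee_pos(),robot.get_wrist_force().round(1))
s=robot.move_straight(robot.get_ee_pos()-[0,0,.015],q,max_speed=.02,stop_force=20); print(s,robot.get_ee_pos())
robot.move_straight([.47,.132,.25],q)
print(robot.get_time_s())
```

```text
True [0.5282288  0.13806215 0.09263792] [-5.2 -1.3  9.3]
True [0.52832016 0.13812818 0.09249934]
48.9167
```

Contact came at 0.0926 against an expected 0.093 for a shut sash, and it didn't give under 20 N. The sash is shut and the arm is clear, so I'm handing in.

```bash
python3 -c "
from plant import robot
robot.sleep(.3); print(robot.close_job(), robot.get_time_s())"
```

```text
the job is handed in; nothing more can be done
the job is handed in; nothing more can be done
```

Job handed in (no verdict was returned): the white lid is knob up, centred and lengthwise on the cork mat, the open trough is still in the cupboard, the sash is shut, and the other vessels look undisturbed.

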